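# Sift the small balls out of the rotary shaker

## Robot

A 7-joint arm with a two-finger parallel gripper is mounted at the origin on a cart in front of the work surface, level with it; the furniture and walls round the work are solid. World frame = base frame: x ahead of the robot, y to its left, z up, the work surface at z = 0. Lengths are in m, angles in rad, forces in N, time in s.
With the tool pointing down it reaches from about 0.4 to 0.875 m from the base axis. Payload 19.3 kg.
Tool frame: the origin (TCP) lies midway between the tips of the shut fingers; the grasp point (between the pads) lies 19 mm behind it; z points along the fingers, y is the line along which they close (so a half turn about z gives the same grasp; the last joint's range is limited). The gripper opens to 85 mm and grips with 20 to 120 N. Pads are 22 mm wide; open, the fingers measure 114 mm over their backs; the gripper's body (76 mm by 85 mm) begins 54 mm behind the grasp point. The pads swing forward as they close: fully open they stand 13 mm farther back than shut.
Start: joints at [-1.416, 0.521, -0.036, 1.599, 0.021, 1.021, -0.113], TCP at [0.139, 0.609, 0.21] pointing down, gripper open.
Joint ranges: [-2.91, 2.91], [-0.3, 2.13], [-1.5, 1.42], [0.17, 2.43], [-1.26, 4.41], [0.16, 1.93], [-2.52, 2.52]. Speed limits (rad/s): [1.89, 1.89, 2.39, 2.39, 3.01, 3.01, 3.01].

## Interface

Orientations are given as [roll, pitch, yaw] about the fixed x, y, z axes, in that order (R = Rz(yaw) Ry(pitch) Rx(roll)).
In Python, from workcell import * gives the robot as it stands. The module is installed in compiled form; this text tells all that it offers.
- The arm moves only by the tool play_rows, never from a script. Its argument "deltas" is a list of rows, each a list of 7 numbers: the shift along the tool's x, y, z in units of 500 mm (1.0 is 500 mm), then the turn, a rotation vector about the tool's x, y, z in units of 120 degrees (1.0 is 120 degrees), then the closure, from 0 (fully open) to 1 (shut). A call has 1 to 10 rows; each row is the pose to reach, as a shift and turn from the pose commanded when the call began, along the tool's axes at that moment; what a row does not reach only later rows make up. A row lasts 1/10 s, in which the tool goes at most 50 mm and 8.59 degrees, less where a joint would pass 70% of its speed; a pose out of reach is approached as far as the arm can. A call with a number of a shift or a turn outside -1 to 1 is refused whole. A call with a gripper value outside its range is refused whole. The fingers move at their own pace and stop on an object; "newtons" is the grip in N (left out, the last holds). Time passes only in rows, so rows that repeat a pose let the fingers close. It gives the time, the measured TCP pose, the force, the opening and the grip force at its end, in the units of the state.
- observe(): the state, without advancing time (a new reading comes with each control period).
- grab_frame(name): name is "scene" or "top" or "wrist"; returns the picture (420x560x3 uint8, red, green, blue); there is no depth.
- get_calibration(name): a dict with "fovy" (degrees; the focal length in pixels is half the picture's height over the tangent of half this angle, whatever the lens; pixels are square), "cx", "cy" (the principal point, pixels), "k1" (the pictures are not rectified: a ray, as slopes to the right and down, at radius r is drawn at 1 + k1 r^2 times it, then the intrinsics apply), "xyz" and "rotation" of the camera in the world. Camera axes: x right, y down, z forward; pixel columns grow to the right and rows downward; lengths in m; the calibration is good to about 2 mm. A picture is of the moment at which its call begins: read the wrist's pose just before it. get_calibration takes no time and is no camera call; for the wrist camera it gives the pose at the moment of the call.
- job_done(): hands the job in; it is judged then, once.
The state is a dict: "clock": time; "qpos": joint angles; "qd": joint speeds; "joint_efforts": joint torques, N m; "position": TCP position; "tool_rot": TCP orientation; "force": force on the tool from outside, world axes, zero at the start; "moment": the same for the moment, N m; "grip_width": finger opening in m; "finger_force": force on a finger pad.
Only numpy, scipy, OpenCV 4.12 (cv2) and the standard library are available. Lean on these libraries where they do the work, as an engineer would, in place of code of your own. Each camera call takes 0.05 s, during which the arm holds its last target. There are 200 camera calls.

## Task

Turn the cap of the clear shaker drum by its bar knob until the middle-width slot lies squarely over the pouring lip. Then swing the crank over so that the drum tips and both small wooden balls roll out into the tray below, and swing the crank back so that the drum stands upright again, the large ball still inside. Leave the other things on the desk where they are.

Things in the scene. Friction and masses are not known exactly. Their poses are not given: they have to be found in the camera images.
- stand: Plywood stand, fixed to the desk, 225 x 222 mm, two wooden posts carrying the drum. Origin on the desk under the drum's pivot; z up; -x of the stand is the pouring side (roughly towards the robot), the crank is on its +y side. The pivot axle lies along y, 165 mm above the desk. The open catch tray on the base spans x -131 to +31 mm, y -88 to +88 mm, floor 10 mm and walls 45 mm above the desk. Post tops are 187 mm above the desk.
- drum (a joint): Tilt of the drum about the axle, rad: 0 = upright (stop), 2.35 = fully tipped with the cap towards -x of the stand and down (stop). Stiff: stays where it is left; the crank grip needs about 4 N. The drum is a clear can, 168 mm wide, 104 mm high, top covered by a fixed dark plate with one window of +-54 degrees at the pouring lip, on the -x side of the drum. The balls come out when it is fully tipped.
- cap (a joint): Turn of the cap on the drum, rad, counter-clockwise seen from above positive, friction about 0.07 N m, stays where left, range -2.2 to 2.2. 0 = the middle-width slot centred on the window and pouring lip (the long arm of the knob then points away from the lip); about -2.1 = the widest slot there; about +2.1 = the narrowest slot there.
- cap_knob (a point): Point on the cap's turning axis at the height to grip the black bar knob: the bar is 14 mm thick, its top 12 mm above this point, the cap's face 24 mm below. Along the bar it reaches 18 mm to the short side and 50 mm to the long side. The point's x axis points along the long arm. The aluminium cap is 172 mm wide, with arc-shaped slots 50, 35 and 16 mm wide (radially), 120 degrees apart.
- crank_grip (a point): Centre of the crank's round black grip, a bar 16 mm thick and 70 mm long, parallel to the axle, free all round, 75 mm from the axle and 160 mm to the stand's +y side of its origin. Upright, it leans 67 degrees from the vertical away from the pouring side; as the drum tips it goes up and over the top to 68 degrees on the pouring side.
- drum_centre (a point): Centre of the drum, on the axle, 165 mm above the desk.
- large_ball_center (a point): Centre of the large plain wooden ball, 42 mm across, loose in the drum; passes only the widest slot.
- small_ball_a_center (a point): Centre of a small plain wooden ball, 28 mm across, loose in the drum; passes the middle and widest slots.
- small_ball_b_center (a point): Centre of the other small wooden ball, 28 mm across, likewise.
- rinse_cup: White enamel cup, 74 mm wide, 62 mm high, on the desk behind the stand; leave alone. Origin under its centre.
- ink_bottle: Small ink bottle with black cap, 31 mm wide, 88 mm high, behind the stand; leave alone. Origin under its centre.
- tape_ring: Roll of masking tape lying flat, 100 mm wide, 25 mm high, left of the stand; leave alone. Origin under its centre.
- paint_tube: White paint tube lying down, 30 x 102 x 22 mm, right of the stand; leave alone. Origin under its centre.
- glue: Teal glue bottle, 39 mm wide, 129 mm high, standing at the back right; leave alone. Origin under its centre.

How it is judged:
On the way, in this order (a step that is already met when the one before it is completed fails the run):
1. middle-width slot squarely over the window (within 0.17 rad), drum upright (value of joint cap between -0.17 and 0.17 rad and value of joint drum below 0.2 rad), for 0.2 s.
2. drum tipped by more than 1.5 rad with the middle-width slot at the window (value of joint drum above 1.5 rad and value of joint cap between -0.25 and 0.25 rad), for 0.1 s.
At the end, for the whole second after the job is handed in: Both small balls lie in the tray, the large ball is in the drum, the drum is upright (within 0.15 rad) and the middle-width slot is still at the pouring lip (within 0.25 rad) (value of joint drum below 0.15 rad and value of joint cap between -0.25 and 0.25 rad and distance between large_ball_center and drum_centre below 0.09 m and x of small_ball_a_center in the frame of stand between -0.135 and 0.035 m and y of small_ball_a_center in the frame of stand between -0.092 and 0.092 m and z of each of small_ball_a_center, small_ball_b_center in the frame of stand below 0.045 m and x of small_ball_b_center in the frame of stand between -0.135 and 0.035 m and y of small_ball_b_center in the frame of stand between -0.092 and 0.092 m); the robot touches nothing.
It fails at once if the large ball left the drum (distance between large_ball_center and drum_centre above 0.12 m).
It fails at once if a bystander was moved by more than 30 mm (distance of any of rinse_cup, ink_bottle, tape_ring, paint_tube, glue from where it was at the start of the episode above 0.03 m).
It also fails if it takes over 58 s, if anything falls off the work surface, if the arm or the gripper's body presses on something with over 40 N, if the wrist force passes 120 N, or if a joint passes its speed limit or range.

## Working session

There is one attempt and no reset: what is moved stays moved. The work goes in short steps, Python scripts to look and compute and a tool call to move; the robot and the scene stay as the last step left them, time stands still between calls to the robot, and variables do not carry over. Pictures are saved under pics/ and viewed, at most 11 in all, crops included, and the job is handed in when it is done.

Besides the shell and the picture viewer there is one more tool, called after "Request:" by a JSON object that holds its "method" and its "body", one argument or row to a line. play_rows: Moves the arm, as the interface text tells. Its arguments: {"type":"object","properties":{"deltas":{"type":"array"},"newtons":{"type":"number"}},"required":["deltas"]}

```bash
mkdir -p pics
python3 - <<'E'
from workcell import *
import cv2
s=observe();print(s)
for n in("scene","top"):
    cv2.imwrite(f"pics/{n}0.png",cv2.cvtColor(grab_frame(n),cv2.COLOR_RGB2BGR));print(n,get_calibration(n))
E
```

```text
{'clock': 0.0, 'qpos': array([-1.41624167,  0.52202851, -0.03632128,  1.59999578,  0.02119082,
        1.02110699, -0.11279941]), 'qd': array([ 5.11083059e-04,  1.17404035e-03, -1.49668259e-03,  9.77526588e-04,
        3.39495173e-04, -3.09723668e-04, -5.08038749e-05]), 'joint_efforts': array([-1.37760911e-03, -9.27133512e+01,  1.97929412e+00, -3.69931519e+01,
        1.77477073e-02,  8.32164427e-03, -2.99558155e-05]), 'position': array([0.13925002, 0.60891828, 0.20932116]), 'tool_rot': array([-3.14044132e+00,  7.78384388e-05,  2.91681834e+00]), 'force': array([-0.82650127,  0.51151238,  0.82515584]), 'moment': array([ 0.04992227, -0.01369353,  0.05241727]), 'finger_force': 0.0, 'grip_width': 0.08515366885219108}
scene {'fovy': 42.19229352764515, 'cx': 287.8047331922075, 'cy': 214.20365184391062, 'k1': 0.03518614165926673, 'xyz': array([ 0.25044716, -0.96434558,  1.61613789]), 'rotation': array([-2.53342749, -0.00990118, -0.29151378])}
top {'fovy': 56.744400624238374, 'cx': 280.34048333234193, 'cy': 213.26287746078526, 'k1': 0.0014834668304458825, 'xyz': array([ 0.41804078, -0.0107783 ,  1.21727325]), 'rotation': array([-3.02982846,  0.0256782 , -1.5882186 ])}
```

View pics/scene0.png

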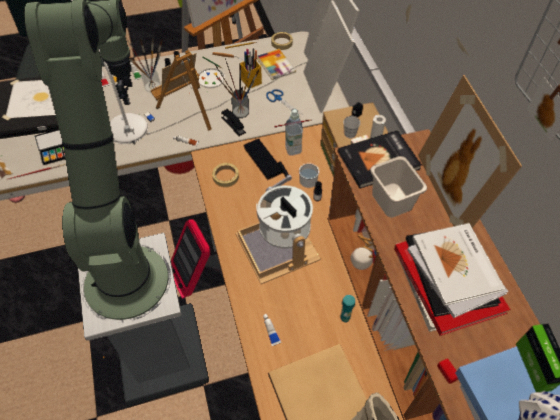

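View pics/top0.png

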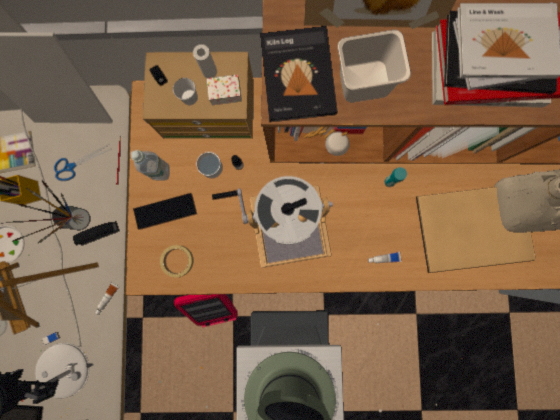

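The pictures show the stand's base at top-view (258-328, 225-262), the cap around (288,210), and the crank at (240,205). I'll enlarge that area next.

```bash
cat > h.py <<'E'
import numpy as np, cv2
from scipy.spatial.transform import Rotation as R
from workcell import *
def cal(n):
    c=get_calibration(n); f=210/np.tan(np.radians(c["fovy"]/2))
    return c,f,R.from_euler("xyz",c["rotation"]).as_matrix()
def ray(n,u,v,C=None):
    c,f,M=C or cal(n); d=np.array([(u-c["cx"])/f,(v-c["cy"])/f]); s=d.copy()
    for _ in range(10): s=d/(1+c["k1"]*(s@s))
    return np.array(c["xyz"]),M@np.array([*s,1])
def onz(n,u,v,z,C=None):
    o,d=ray(n,u,v,C); return o+d*(z-o[2])/d[2]
def proj(n,p,C=None):
    c,f,M=C or cal(n); q=M.T@(np.array(p)-c["xyz"]); s=q[:2]/q[2]; s=s*(1+c["k1"]*(s@s))
    return np.array([c["cx"],c["cy"]])+f*s
E
python3 - <<'E'
from h import *
im=cv2.imread("pics/top0.png")
cv2.imwrite("pics/c.png",cv2.resize(im[160:280,210:350],None,fx=5.5,fy=5,interpolation=cv2.INTER_CUBIC) if 0 else cv2.resize(im[165:275,220:350],None,fx=5,fy=5,interpolation=cv2.INTER_CUBIC))
g=im.max(2)
m=((im.max(2)<45)).astype(np.uint8); m[:170]=0;m[240:]=0;m[:,:210]=0;m[:,345:]=0
n,l,st,ce=cv2.connectedComponentsWithStats(m)
for i in range(1,n):
    if st[i,4]>25: print(st[i],ce[i])
for z in(0,.2,.22,.26): print(z,onz("top",288,210,z),onz("top",240,205,z))
E
```

```text
[213 191  24   8  93] [224.37634409 194.53763441]
[282 199  24  15 164] [292.01219512 206.25      ]
0 [ 0.56508578 -0.00623043  0.        ] [0.58415224 0.14542549 0.        ]
0.2 [ 0.54092604 -0.00697765  0.2       ] [0.55685986 0.11976095 0.2       ]
0.22 [ 0.53851007 -0.00705238  0.22      ] [0.55413062 0.1171945  0.22      ]
0.26 [ 0.53367812 -0.00720182  0.26      ] [0.54867214 0.11206159 0.26      ]
```

View pics/c.png

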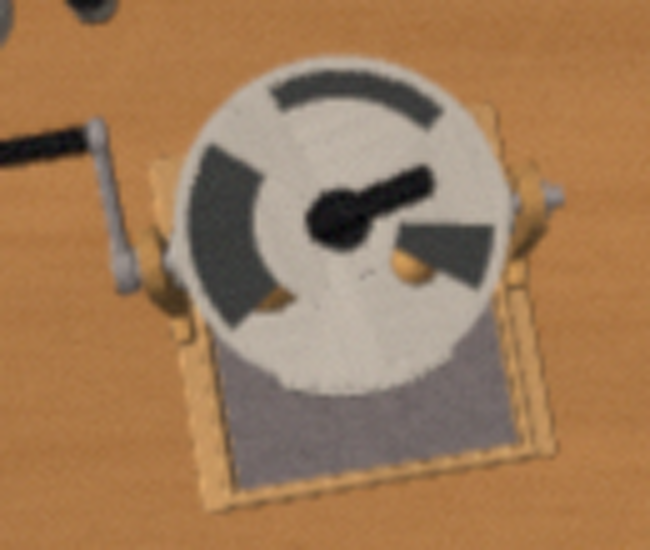

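The crop shows the hub at about (287.6,209) and the long arm pointing right and slightly up, to about (306,200). The widest slot is on the right, the middle one on the left and the narrow one at the top. The cap therefore needs roughly +75° counter-clockwise.

Run:
```python
from h import *
px=lambda x,y:(220+x/5-.4,165+y/5-.4)
T=cal("top")
A=onz("top",*px(210,508),0.005,T);B=onz("top",*px(552,452),.005,T);d=A-B
print("front edge",A,B,np.linalg.norm(d),"yaw",np.degrees(np.arctan2(-d[0],d[1])))
A=onz("top",*px(125,270),.165,T);B=onz("top",*px(553,195),.165,T);d=A-B
print("axle",A,B,np.linalg.norm(d),np.degrees(np.arctan2(-d[0],d[1])))
for z in(.21,.225): print("cap c",onz("top",*px(343.5,226),z,T), np.linalg.norm(onz("top",*px(175,226),z,T)-onz("top",*px(512,226),z,T)))
h=onz("top",*px(338,220),.255,T);t=onz("top",*px(428,180),.255,T);print("hub",h,t,np.linalg.norm(t-h),np.degrees(np.arctan2(*(t-h)[1::-1])))
im=cv2.imread("pics/scene0.png")
m=((im.max(2)<40)).astype(np.uint8); m[:185]=0;m[235:]=0;m[:,:255]=0;m[:,315:]=0
n,l,st,ce=cv2.connectedComponentsWithStats(m)
for i in range(1,n):
    if st[i,4]>10: print(st[i],ce[i])
# knob component in both: triangulate its centroid
o1,d1=ray("top",292.0,206.25,T)
for i in range(1,n):
    if st[i,4]>40:
        o2,d2=ray("scene",*ce[i]); s=np.linalg.lstsq(np.c_[d1,-d2],o2-o1,rcond=None)[0]; p,q=o1+s[0]*d1,o2+s[1]*d2; print(p,q)
cv2.imwrite("pics/c2.png",cv2.resize(im[175:285,230:330],None,fx=5,fy=5,interpolation=cv2.INTER_CUBIC))
```

```text
front edge [0.3910095  0.07885859 0.005     ] [ 0.42175762 -0.13326059  0.005     ] 0.21433617214399373 yaw 8.247964552875107
axle [0.52397029 0.11189385 0.165     ] [ 0.56034355 -0.12203976  0.165     ] 0.23674448152730307 8.837889459049881
cap c [ 0.54022743 -0.00780767  0.21      ] 0.17579898637705244
cap c [ 0.53840786 -0.00785191  0.225     ] 0.17318104254529967
hub [ 0.53783822 -0.00525823  0.255     ] [ 0.55702928 -0.05056266  0.255     ] 0.04920150813394382 -67.04237945304459
[282 198  14  19 113] [287.52212389 207.31858407]
[ 0.5469441  -0.01752128  0.22855568] [ 0.54793539 -0.01764217  0.22868575]
```

View pics/c2.png

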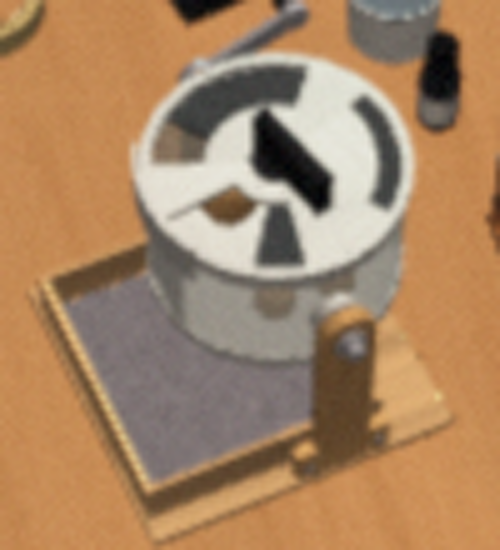

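The cap face is at about z 0.222 and the axis at about (0.538, -0.006). The stand's yaw is about 8.6° and the bar points to -67°, both consistent with the sizes given. I'll lift and move above the knob now.

Request:
{"method": "play_rows", "body": {
  "deltas": [
    [0,0,-0.1,0,0,0,0],
    [0,0,-0.2,0,0,0,0],
    [0,0,-0.3,0,0,0,0],
    [-0.07,-0.07,-0.4,0,0,0.03,0],
    [-0.14,-0.136,-0.4,0,0,0.06,0],
    [-0.21,-0.204,-0.4,0,0,0.09,0],
    [-0.28,-0.272,-0.4,0,0,0.12,0],
    [-0.35,-0.34,-0.4,0,0,0.15,0],
    [-0.42,-0.408,-0.4,0,0,0.18,0],
    [-0.49,-0.476,-0.4,0,0,0.21,0]
  ]
}}

```text
clock: 1.1
position: [0.3215, 0.3271, 0.4099]
tool_rot: [3.142, -0.0, 2.474]
force: [0.6, 1.6, -0.3]
grip_width: 0.0856
finger_force: 0.0
```

Request:
{"method": "play_rows", "body": {
  "deltas": [
    [-0.09,-0.03,0,0,0,0.03,0],
    [-0.18,-0.06,0,0,0,0.06,0],
    [-0.27,-0.09,0,0,0,0.09,0],
    [-0.36,-0.12,0,0,0,0.12,0],
    [-0.45,-0.154,0,0,0,0.15,0],
    [-0.54,-0.185,0,0,0,0.18,0],
    [-0.63,-0.215,0,0,0,0.21,0],
    [-0.72,-0.246,0,0,0,0.241,0],
    [-0.752,-0.257,0,0,0,0.241,0],
    [-0.752,-0.257,0,0,0,0.241,0]
  ]
}}

```text
clock: 2.1
position: [0.5382, -0.0066, 0.4093]
tool_rot: [-3.14, 0.001, 1.968]
force: [0.2, -0.3, -0.4]
grip_width: 0.0857
finger_force: 0.0
```

Run:
```python
from h import *
s=observe();print(s["position"],s["tool_rot"],s["qpos"])
C=cal("wrist"); im=grab_frame("wrist"); print(C[0])
for p in([.538,-.006,.258],[.538+.05*np.cos(-1.17),-.006+.05*np.sin(-1.17),.258],[.538,-.006,.222]): print(proj("wrist",p,C))
cv2.imwrite("pics/w1.png",cv2.cvtColor(im,cv2.COLOR_RGB2BGR))
```

```text
[ 0.53819017 -0.00656283  0.40932838] [-3.14024322e+00  1.05883903e-03  1.96815862e+00] [-0.55027605  0.25891315  0.58998451  1.54531577 -0.14397514  1.38237583
  0.44876485]
{'fovy': 69.3822837027011, 'cx': 279.621126164526, 'cy': 207.82759576303465, 'k1': -0.06117433113172693, 'xyz': array([0.50698621, 0.06858759, 0.57267772]), 'rotation': array([2.82594977e+00, 1.43937337e-03, 3.97959440e-01])}
[279.74984109 188.27762004]
[279.87056505 231.60130034]
[279.78136185 180.69399684]
```

View pics/w1.png

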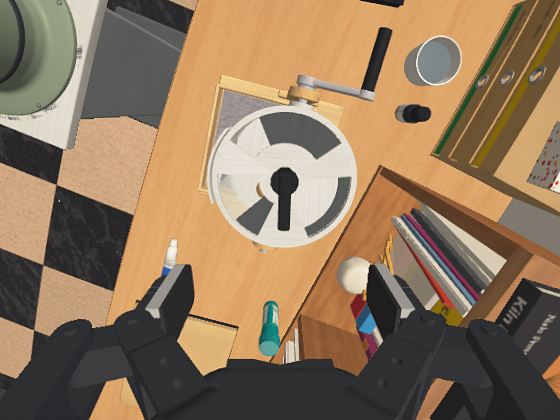

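The wrist view shows the hub at about (284,181) and the bar tip at (284,230). The bar is parallel to tool x, and the cap is 146 px wide, which fits z=0.222. I'll descend onto the long arm about 26 mm out, then close.

Request:
{"method": "play_rows", "body": {
  "deltas": [
    [-0.03,0.006,0.1,0,0,0,0],
    [-0.05,0.01,0.2,0,0,0,0],
    [-0.05,0.01,0.29,0,0,0,0],
    [-0.05,0.01,0.33,0,0,0,0],
    [-0.05,0.01,0.352,0,0,0,0],
    [-0.05,0.01,0.352,0,0,0,0.4],
    [-0.05,0.01,0.352,0,0,0,0.7],
    [-0.05,0.01,0.352,0,0,0,1],
    [-0.05,0.01,0.352,0,0,0,1],
    [-0.05,0.01,0.352,0,0,0,1]
  ],
  "newtons": 35
}}

```text
clock: 3.15
position: [0.5522, -0.0249, 0.2345]
tool_rot: [3.141, 0.0, 1.972]
force: [0.4, 0.5, 0.1]
grip_width: 0.0128
finger_force: 0.0
```

Request:
{"method": "play_rows", "body": {
  "deltas": [
    [0,0,0,0,0,0,1],
    [0,0,0,0,0,0,1],
    [0,0,0,0,0,0,1]
  ]
}}

```text
clock: 3.45
position: [0.552, -0.025, 0.2339]
tool_rot: [3.142, 0.0, 1.972]
force: [-0.0, 0.1, -0.2]
grip_width: -0.0002
finger_force: 0.0
```

Run:
```python
from h import *
im=cv2.cvtColor(grab_frame("wrist"),cv2.COLOR_RGB2BGR)
cv2.imwrite("pics/w2.png",im); s=observe(); print(s["position"],s["grip_width"],s["qpos"])
```

```text
[ 0.55198103 -0.02497845  0.2339165 ] -9.15812420031691e-06 [-0.45651289  0.4260368   0.54210626  1.78650576 -0.25621963  0.99950104
  0.58725261]
```

View pics/w2.png

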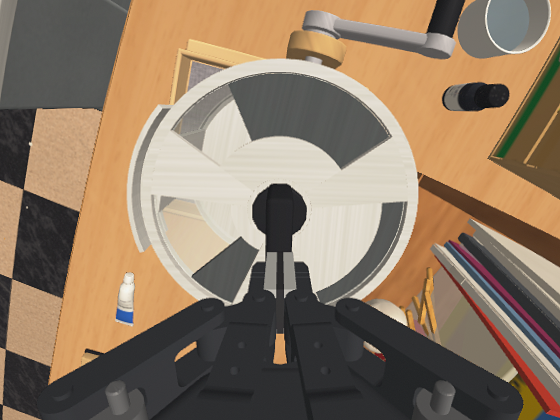

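The view shows the hub at (280,212), the bar down to about y=250, and the fingers shut at (280,255-290). They are past or above the bar rather than on it, so I'll check with projections.

Run:
```python
from h import *
C=cal("wrist"); s=observe()
print("TCP px",proj("wrist",s["position"],C),"grasp",proj("wrist",s["position"]+[0,0,.019],C))
u=np.array([np.cos(-1.17),np.sin(-1.17)])
for z in(.22,.252):
  print("hub at z",z,onz("wrist",280,212,z,C),"tip",onz("wrist",280,250,z,C))
im=cv2.imread("pics/w2.png")
cv2.imwrite("pics/c3.png",cv2.resize(im[170:350,200:360],None,fx=3.3,fy=3.3,interpolation=cv2.INTER_CUBIC))
```

```text
TCP px [279.44973809 252.52027918] grasp [279.4272787  268.38714814]
hub at z 0.22 [ 0.54416506 -0.00573619  0.22      ] tip [ 0.55429902 -0.02954972  0.22      ]
hub at z 0.252 [0.53986438 0.00428145 0.252     ] tip [ 0.54816975 -0.01523511  0.252     ]
```

View pics/c3.png

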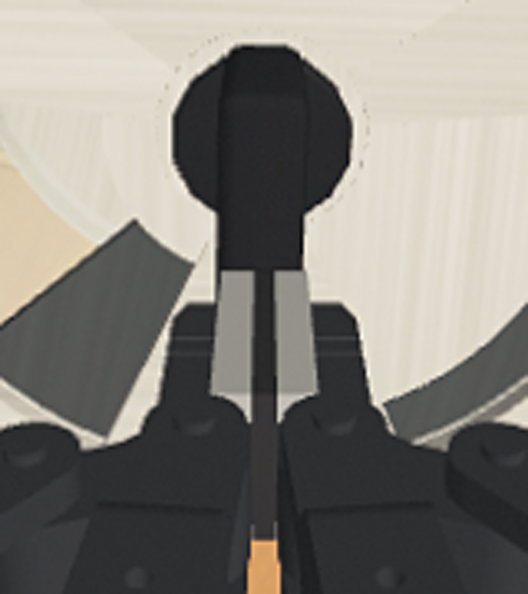

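All the fits leave the face at 0.217 or lower, so the bar top may be lower than I assumed. I'll open, go 12 mm deeper (still clear of the face either way), and close again.

Request:
{"method": "play_rows", "body": {
  "deltas": [
    [0,0,0,0,0,0,0.4],
    [0,0,0,0,0,0,0.4],
    [0,0,0.012,0,0,0,0.4],
    [0,0,0.024,0,0,0,0.4],
    [0,0,0.024,0,0,0,0.7],
    [0,0,0.024,0,0,0,1],
    [0,0,0.024,0,0,0,1],
    [0,0,0.024,0,0,0,1],
    [0,0,0.024,0,0,0,1]
  ]
}}

```text
clock: 4.4
position: [0.5518, -0.0253, 0.222]
tool_rot: [-3.141, 0.0, 1.972]
force: [-2.9, -3.0, 2.4]
grip_width: 0.0127
finger_force: 36.6
```

Request:
{"method": "play_rows", "body": {
  "deltas": [
    [0,0,0,0,0,0,0.5],
    [0,0,0,0,0,0,0.5],
    [0,0,0.012,0,0,0,0.5],
    [0,0,0.02,0,0,0,0.5],
    [0,0,0.02,0,0,0,1],
    [0,0,0.02,0,0,0,1],
    [0,0,0.02,0,0,0,1],
    [0,0,0.02,0,0,0,1]
  ]
}}

```text
clock: 5.2
position: [0.5517, -0.0251, 0.2119]
tool_rot: [-3.141, -0.0, 1.972]
force: [-3.1, -1.1, -0.8]
grip_width: 0.0135
finger_force: 35.3
```

The knob is gripped: 13.5 mm opening, 35 N. I'll turn it +75.6° about the axis, which lies 20 mm along tool +x.

Request:
{"method": "play_rows", "body": {
  "deltas": [
    [0.0004,0.0058,0,0,0,-0.07,1],
    [0.0017,0.0116,0,0,0,-0.14,1],
    [0.0038,0.017,0,0,0,-0.21,1],
    [0.0067,0.0221,0,0,0,-0.28,1],
    [0.0103,0.0268,0,0,0,-0.35,1],
    [0.0145,0.0308,0,0,0,-0.42,1],
    [0.0193,0.0342,0,0,0,-0.49,1],
    [0.0245,0.0369,0,0,0,-0.56,1],
    [0.03,0.0387,0,0,0,-0.63,1],
    [0.03,0.0387,0,0,0,-0.63,1]
  ]
}}

```text
clock: 6.2
position: [0.5633, -0.0039, 0.2119]
tool_rot: [-3.142, -0.001, -2.986]
force: [-4.8, -2.4, 0.2]
grip_width: 0.0133
finger_force: 35.4
```

Request:
{"method": "play_rows", "body": {
  "deltas": [
    [0,0,0,0,0,0,1],
    [0,0,0,0,0,0,0.4],
    [0,0,0,0,0,0,0.4],
    [0,0,-0.1,0,0,0,0.2],
    [0,0,-0.2,0,0,0,0],
    [0,0,-0.3,0,0,0,0],
    [0,0,-0.4,0,0,0,0],
    [0,0,-0.4,0,0,0,0]
  ]
}}

```text
clock: 7.0
position: [0.5658, -0.0037, 0.4184]
tool_rot: [-3.141, 0.01, -2.992]
force: [0.3, 0.2, -0.4]
grip_width: 0.0852
finger_force: 0.0
```

Run:
```python
from h import *
C=cal("wrist"); s=observe();print(s["clock"],s["position"],s["tool_rot"],s["qpos"])
im=cv2.cvtColor(grab_frame("wrist"),cv2.COLOR_RGB2BGR); cv2.imwrite("pics/w3.png",im)
print(C[0]["xyz"],C[0]["rotation"])
```

```text
7.0 [ 0.56576691 -0.00370717  0.41838682] [-3.1413054   0.00970876 -2.99172077] [-0.2665773   0.2766017   0.22673001  1.45527019 -0.06296677  1.40706991
  1.68215511]
[ 0.48498024 -0.01421605  0.58103846] [ 2.81684064e+00 -4.10280607e-04  1.72125969e+00]
```

View pics/w3.png

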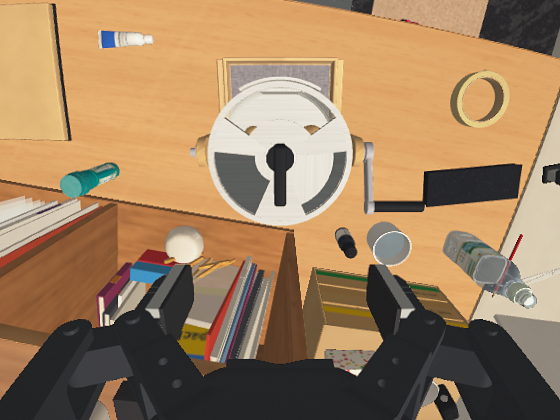

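The slot is now squarely at the lip: the knob points straight down in the image, the tray's front edge is level at y≈59, and the balls sit under the slot. The crank grip spans (375,208) to (424,207), so I'll work out its position.

Run:
```python
from h import *
C=cal("wrist")
g=onz("wrist",398,207,.194,C); e=onz("wrist",424,207,.194,C); b=onz("wrist",375,208,.194,C); print("grip",g,e,b,np.linalg.norm(e-b))
a=onz("wrist",357,150,.165,C);c=onz("wrist",205,150,.165,C);print("axle ends",a,c)
fl=onz("wrist",218,60,.045,C);fr=onz("wrist",342,58,.045,C);d=fr-fl;print("front",fl,fr,np.degrees(np.arctan2(-d[0],d[1])))
y=np.radians(8.6);o=np.array([.543,-.007]);Rz=np.array([[np.cos(y),-np.sin(y)],[np.sin(y),np.cos(y)]])
for t in(67,0,-68):print(t,o+Rz@[.075*np.sin(np.radians(t)),.16],.165+.075*np.cos(np.radians(t)))
```

```text
grip [0.58588824 0.16262224 0.194     ] [0.58049676 0.19814471 0.194     ] [0.59197287 0.13194348 0.194     ] 0.0671885710978094
axle ends [0.52294836 0.09820338 0.165     ] [ 0.55390633 -0.10567502  0.165     ]
front [ 0.42566806 -0.12352387  0.045     ] [0.39256747 0.0742016  0.045     ] 9.50357949176987
67 [0.58733597 0.16152462] 0.19430483463669554
0 [0.51907435 0.15120102] 0.24
-68 [0.45031742 0.14080251] 0.1930954945061934
```

Request:
{"method": "play_rows", "body": {
  "deltas": [
    [-0.01,0.03,0,0,0,0.07,0],
    [-0.02,0.07,0,0,0,0.14,0],
    [-0.03,0.11,0,0,0,0.21,0],
    [-0.04,0.16,0,0,0,0.28,0],
    [-0.05,0.2,0.03,0,0,0.35,0],
    [-0.06,0.24,0.06,0,0,0.42,0],
    [-0.07,0.28,0.1,0,0,0.49,0],
    [-0.08,0.31,0.14,0,0,0.56,0],
    [-0.091,0.322,0.18,0,0,0.63,0],
    [-0.091,0.322,0.236,0,0,0.7,0]
  ]
}}

```text
clock: 8.05
position: [0.5851, 0.1638, 0.2926]
tool_rot: [3.141, -0.0, 1.821]
force: [0.2, 0.4, -0.5]
grip_width: 0.0856
finger_force: 0.0
```

Request:
{"method": "play_rows", "body": {
  "deltas": [
    [0,0,0,0,0,0.044,0],
    [0,0,0,0,0,0.044,0]
  ]
}}

```text
clock: 8.25
position: [0.5843, 0.1625, 0.2925]
tool_rot: [-3.14, 0.001, 1.732]
force: [0.3, 0.2, 1.0]
grip_width: 0.0856
finger_force: 0.0
```

Request:
{"method": "play_rows", "body": {
  "deltas": [
    [0,0.005,0.08,0,0,0,0],
    [0,0.005,0.16,0,0,0,0],
    [0,0.005,0.21,0,0,0,0],
    [0,0.005,0.235,0,0,0,0.2],
    [0,0.005,0.235,0,0,0,0.5],
    [0,0.005,0.235,0,0,0,1],
    [0,0.005,0.235,0,0,0,1],
    [0,0.005,0.235,0,0,0,1],
    [0,0.005,0.235,0,0,0,1]
  ],
  "newtons": 40
}}

```text
clock: 9.15
position: [0.5882, 0.1631, 0.1783]
tool_rot: [3.139, -0.001, 1.734]
force: [-5.2, -0.2, 21.4]
grip_width: 0.0068
finger_force: 32.8
```

The opening of 7 mm and the 21 N upward force mean the pads are pinching only the top of the round grip. I'll regrip 14 mm lower.

Request:
{"method": "play_rows", "body": {
  "deltas": [
    [0,0,0,0,0,0,0.4],
    [0,0,0,0,0,0,0.3],
    [0,0,0.014,0,0,0,0.3],
    [0,0,0.028,0,0,0,0.3],
    [0,0,0.028,0,0,0,0.5],
    [0,0,0.028,0,0,0,1],
    [0,0,0.028,0,0,0,1],
    [0,0,0.028,0,0,0,1],
    [0,0,0.028,0,0,0,1]
  ]
}}

```text
clock: 10.05
position: [0.588, 0.1628, 0.1628]
tool_rot: [3.14, -0.0, 1.733]
force: [5.1, 0.6, -1.4]
grip_width: 0.0148
finger_force: 39.3
```

Run:
```python
from h import *
C=cal("wrist");im=cv2.cvtColor(grab_frame("wrist"),cv2.COLOR_RGB2BGR); cv2.imwrite("pics/w4.png",im)
```

```text
(no output)
```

View pics/w4.png

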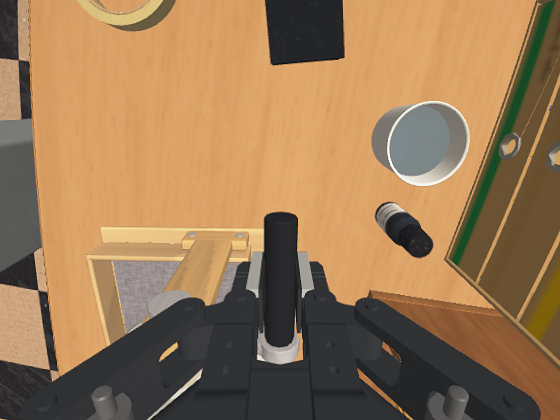

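The grip is now held properly, seen between the pads at (280,260-300). I'll swing the first half of the arc (67° to 0°, radius 75 mm).

Request:
{"method": "play_rows", "body": {
  "deltas": [
    [0,-0.0078,-0.0158,0,0,0,1],
    [0,-0.0175,-0.0306,0,0,0,1],
    [0,-0.0288,-0.0442,0,0,0,1],
    [0,-0.0417,-0.0563,0,0,0,1],
    [0,-0.0558,-0.0668,0,0,0,1],
    [0,-0.0711,-0.0756,0,0,0,1],
    [0,-0.0874,-0.0826,0,0,0,1],
    [0,-0.1043,-0.0876,0,0,0,1],
    [0,-0.1217,-0.0905,0,0,0,1],
    [0,-0.1394,-0.0914,0,0,0,1]
  ]
}}

```text
clock: 11.1
position: [0.5203, 0.1524, 0.2098]
tool_rot: [3.136, -0.002, 1.733]
force: [7.0, 3.5, 13.9]
grip_width: 0.0139
finger_force: 43.1
```

Request:
{"method": "play_rows", "body": {
  "deltas": [
    [0,-0.0176,0.0012,0,0,0,1],
    [0,-0.035,0.0045,0,0,0,1],
    [0,-0.0518,0.0097,0,0,0,1],
    [0,-0.068,0.017,0,0,0,1],
    [0,-0.0831,0.026,0,0,0,1],
    [0,-0.0971,0.0368,0,0,0,1],
    [0,-0.1097,0.0491,0,0,0,1],
    [0,-0.1208,0.0629,0,0,0,1],
    [0,-0.1302,0.0779,0,0,0,1],
    [0,-0.1368,0.0914,0,0,0,1]
  ]
}}

```text
clock: 12.1
position: [0.4524, 0.1411, 0.163]
tool_rot: [3.138, -0.001, 1.733]
force: [9.5, 3.1, 5.2]
grip_width: 0.014
finger_force: 44.5
```

Request:
{"method": "play_rows", "body": {
  "deltas": [
    [0,0,0,0,0,0,1],
    [0,0,0,0,0,0,1],
    [0,0,0,0,0,0,1],
    [0,0,0,0,0,0,1],
    [0,0,0,0,0,0,1],
    [0,0,0,0,0,0,1],
    [0,0,0,0,0,0,1],
    [0,0,0,0,0,0,1],
    [0,0,0,0,0,0,1],
    [0,0,0,0,0,0,1]
  ]
}}

```text
clock: 13.1
position: [0.4521, 0.141, 0.1628]
tool_rot: [3.139, -0.001, 1.734]
force: [7.7, 3.5, -5.4]
grip_width: 0.0145
finger_force: 43.1
```

Run:
```python
from h import *
a=cv2.cvtColor(grab_frame("scene"),cv2.COLOR_RGB2BGR)[165:285,225:335];b=cv2.cvtColor(grab_frame("top"),cv2.COLOR_RGB2BGR)[165:285,215:345]
cv2.imwrite("pics/c5.png",np.hstack([cv2.resize(x,None,fx=3.3,fy=3.3,interpolation=cv2.INTER_CUBIC) for x in(a,b)]))
```

```text
(no output)
```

View pics/c5.png

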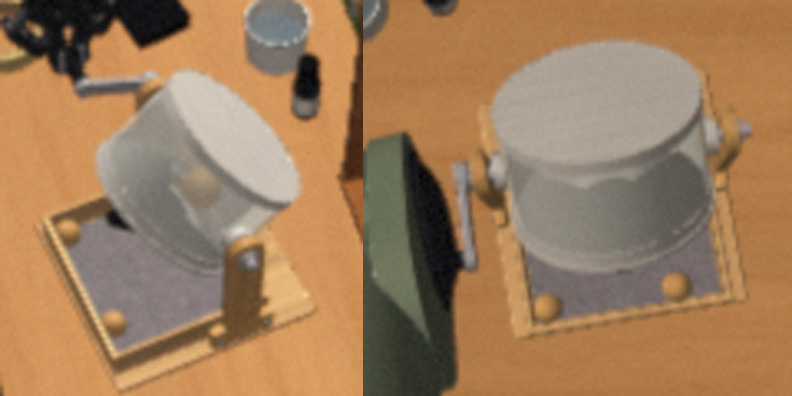

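Both small balls lie in the tray and the large ball is still in the drum. I'll swing back along the same arc.

Request:
{"method": "play_rows", "body": {
  "deltas": [
    [0,0.0078,-0.0158,0,0,0,1],
    [0,0.0175,-0.0306,0,0,0,1],
    [0,0.0288,-0.0442,0,0,0,1],
    [0,0.0417,-0.0563,0,0,0,1],
    [0,0.0558,-0.0668,0,0,0,1],
    [0,0.0711,-0.0756,0,0,0,1],
    [0,0.0874,-0.0826,0,0,0,1],
    [0,0.1043,-0.0876,0,0,0,1],
    [0,0.1217,-0.0905,0,0,0,1],
    [0,0.1394,-0.0914,0,0,0,1]
  ]
}}

```text
clock: 14.2
position: [0.519, 0.1513, 0.2085]
tool_rot: [-3.139, -0.0, 1.733]
force: [-7.2, -3.7, -2.3]
grip_width: 0.0148
finger_force: 42.2
```

Request:
{"method": "play_rows", "body": {
  "deltas": [
    [0,0.0176,0.0012,0,0,0,1],
    [0,0.035,0.0045,0,0,0,1],
    [0,0.0518,0.0097,0,0,0,1],
    [0,0.068,0.017,0,0,0,1],
    [0,0.0831,0.026,0,0,0,1],
    [0,0.0971,0.0368,0,0,0,1],
    [0,0.1097,0.0491,0,0,0,1],
    [0,0.1208,0.0629,0,0,0,1],
    [0,0.1302,0.0779,0,0,0,1],
    [0,0.1368,0.0914,0,0,0,1]
  ]
}}

```text
clock: 15.2
position: [0.5868, 0.1621, 0.1623]
tool_rot: [-3.14, 0.0, 1.733]
force: [-7.6, -2.4, 7.8]
grip_width: 0.014
finger_force: 47.5
```

Request:
{"method": "play_rows", "body": {
  "deltas": [
    [0,0.003,0.007,0,0,0,1],
    [0,0.003,0.007,0,0,0,1],
    [0,0.003,0.007,0,0,0,0.4],
    [0,0.003,0.007,0,0,0,0],
    [0,0.003,0.007,0,0,0,0],
    [0,0,-0.08,0,0,0,0],
    [0,0,-0.18,0,0,0,0],
    [0,0,-0.28,0,0,0,0],
    [0.1,0,-0.38,0,0,0,0],
    [0.2,0,-0.4,0,0,0,0]
  ]
}}

```text
clock: 16.2
position: [0.5753, 0.2427, 0.3599]
tool_rot: [3.137, -0.001, 1.729]
force: [1.0, 0.6, -0.2]
grip_width: 0.0856
finger_force: 0.0
```

Run:
```python
from h import *
a=cv2.cvtColor(grab_frame("scene"),cv2.COLOR_RGB2BGR)[165:285,225:335];b=cv2.cvtColor(grab_frame("top"),cv2.COLOR_RGB2BGR)[165:285,215:345]
cv2.imwrite("pics/c6.png",np.hstack([cv2.resize(x,None,fx=3.3,fy=3.3,interpolation=cv2.INTER_CUBIC) for x in(a,b)]))
```

```text
(no output)
```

View pics/c6.png

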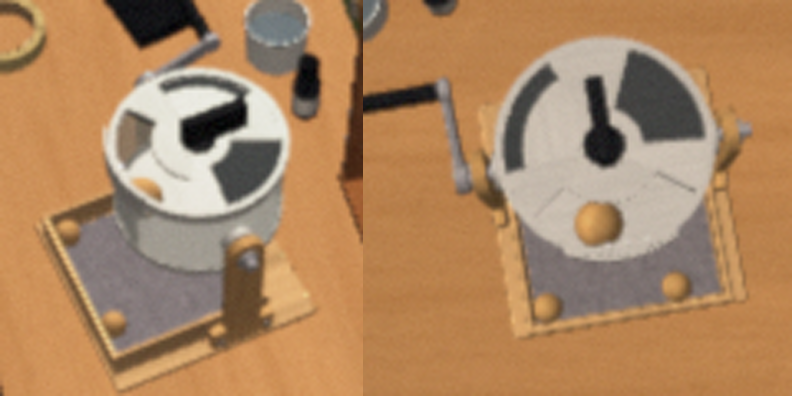

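The drum is upright with both small balls in the tray and the large ball inside. I'll check the crank's rest position against the first picture.

Run:
```python
from h import *
T=cal("top")
for im in(cv2.imread("pics/top0.png"),cv2.cvtColor(grab_frame("top"),cv2.COLOR_RGB2BGR)):
    b=im[180:212,225:246].max(2)<50; v,u=np.nonzero(b); print(len(u), u.mean()+225,v.mean()+180, [ (c+225, np.nonzero(b[:,c])[0].mean()+180) for c in(2,6,10) if b[:,c].any()])
for t in(67,61,55): 
    y=np.radians(8.8);o=np.array([.543,-.007]);M=np.array([[np.cos(y),-np.sin(y)],[np.sin(y),np.cos(y)]])
    p=o+M@[.075*np.sin(np.radians(t)),.14]; print(t,proj("top",[*p,.165+.075*np.cos(np.radians(t))],T))
s=observe();print(s["clock"],s["force"])
```

```text
48 230.4375 193.5 [(227, np.float64(194.5)), (231, np.float64(193.5)), (235, np.float64(192.5))]
47 230.51063829787233 193.4468085106383 [(227, np.float64(194.0)), (231, np.float64(193.5)), (235, np.float64(192.5))]
67 [231.93659477 193.23302799]
61 [231.74166558 194.0623565 ]
55 [231.60914759 195.19311784]
16.35 [ 0.75093069 -1.77629243 -0.71896598]
```

The crank sits where it started, to within 0.1 px, so the drum is back at its upright stop. I'll hand in.

```bash
python3 -c "
from workcell import *
print(job_done())"
```

```text
the job is handed in; nothing more can be done
None
```

I handed the job in at about 16 s on the clock: the middle slot is over the lip, both small balls are in the tray, the large ball is still in the drum, and the drum is back upright; no verdict came back.

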